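Walk the block heater round to the tray's upstand

ROBOT

A 6-joint arm with a two-finger parallel gripper is mounted at the origin on the work surface. World frame = base frame: x ahead of the robot, y to its left, z up, the work surface at z = 0. Lengths are in m, angles in rad, forces in N, time in s.
With the tool pointing down it reaches from about 0.25 to 0.775 m from the base axis. Payload 4 kg.
Tool frame: the origin (TCP) lies at the very end of the fingers, on their centre line; the grasp point (between the pads) lies 19 mm behind it; x points along the fingers, y is the direction in which the jaws open and shut, and the axes are right-handed (so a half turn about x gives the same grasp; the last joint's range is limited). The gripper opens to 94 mm and grips with 3 to 60 N. Pads are 16 mm wide; open, the fingers measure 119 mm over their backs; the gripper's body (75 mm by 177 mm) begins 78 mm behind the grasp point.
Start: joints at [-1.384, 0.087, 1.371, -0, 1.684, -0.103], TCP at [0.157, -0.527, 0.206] pointing down, gripper open.
Joint ranges: [-3.1, 3.1], [-0.76, 2.03], [0.27, 2.55], [-1.08, 4.22], [0.17, 2.65], [-2.57, 2.57]. Speed limits (rad/s): [2.79, 2.79, 3.14, 3.14, 3.14, 3.14].

INTERFACE

Orientations are given as [roll, pitch, yaw] about the fixed x, y, z axes, in that order (R = Rz(yaw) Ry(pitch) Rx(roll)).
In Python, from bench import robot gives the robot as it stands.
- The arm moves only by the tool carry_out, never from a script. Its argument "targets" is a list of rows, each a list of 5 numbers: the closure, from 0 (fully open) to 1 (shut), then the shift along the tool's x, y, z in cm, then the turn about the tool's x in degrees. In form: [[fingers, tx, ty, tz, turn], ...]. A call has 1 to 20 rows; each row shifts and turns the commanded pose from where the row before left it, along the tool's axes as they then stand; what a row does not reach is not made up. A row lasts 1/10 s, in which the tool goes at most 50 mm and 8.59 degrees, less where a joint would pass 70% of its speed; a pose out of reach is approached as far as the arm can. A call is refused whole if a number of a shift passes 5 or a number of a turn 8.59, either way. A call with a gripper value outside its range is refused whole. The fingers move at their own pace and stop on an object; the grip force is fixed at half the most. Time passes only in rows, so rows that do not move let the fingers close. It gives the time, the measured TCP pose, the force and the opening at its end, in the units of the state.
- robot.get_obs(): the state, without advancing time (a new reading comes with each control period).
- robot.snapshot(name): name is "side" or "top" or "wrist"; returns a dict with "image" (384x512x3 uint8, red, green, blue), "camera_matrix" (3x3 intrinsics, pixels), "distortion" ([k1, k2, p1, p2, k3] as OpenCV has them; the pictures are not rectified), "pose" (4x4, takes a point from camera to world coordinates). Camera axes: x right, y up, looking along -z (the intrinsics and any distortion apply to the point x, -y, -z); pixel columns grow to the right and rows downward; lengths in m; the calibration is good to about 2 mm. A picture is of the moment at which its call begins. There is no depth.
- robot.close_job(): hands the job in, once; it reports no verdict.
The state is a dict: "time": time; "joint_positions": joint angles; "qvel": joint speeds; "joint_torque": joint torques, N m; "tool_pos": TCP position; "ee_rot": TCP orientation; "wrist_force": force on the tool from outside, world axes, zero at the start; "wrist_torque": the same for the moment, N m; "width": finger opening in m.
Only numpy, scipy, OpenCV 4.12 (cv2) and the standard library are available. Lean on these libraries where they do the work, as an engineer would, in place of code of your own. Each camera call takes 0.05 s, during which the arm holds its last target. There are 200 camera calls.

TASK

The heavy block heater stands askew on the steel tray with open sample tubes in it: do not grip or lift it, but walk it round on its feet, with gentle pushes on the sides of its casing, until its back faces the tray's upstand squarely. Turn it while it is still clear of the upstand, so that no corner knocks on it, and then push it straight back until its whole back is flush against the upstand. Keep the fingers off the hot metal block and its tubes, leave everything else where it stands, and finish with the hand clear.

Things in the scene. Friction and masses are not known exactly. Their poses are not given: they have to be found in the camera images.
- heater: White block heater on four hard black feet: grey sloped key panel in front, tubes in its top, mains inlet at the back. 120 mm deep (x), 160 wide (y), 56 high; upright walls 7 to 43 mm up all round (to 56 mm over the rear 76 mm). Too wide to grip. 1.6 to 2.3 kg; slides on its feet (x +-45, y +-63 mm) under a push of 3 to 12 N. Origin: centre of underside. x points from front to back, y to its left, z up.
- front_left (a point): The heater's front left upright edge (heater x -60, y +80 mm), 30 mm above its underside.
- front_right (a point): The heater's front right upright edge (heater x -60, y -80 mm), 30 mm above its underside.
- back_left (a point): The heater's back left upright edge (heater x +60, y +80 mm), 30 mm above its underside.
- back_right (a point): The heater's back right upright edge (heater x +60, y -80 mm), 30 mm above its underside.
- tube_block: The hot aluminium block with open tubes in the heater's top, part of the heater: 66 x 124 mm, rising 6 mm above the upper casing to 62 mm above the heater's underside. Origin at the centre of its underside, 22 mm behind the heater's middle. Not to be touched.
- upstand: The upturned back edge of the steel tray, the fence: a fixed upright sheet 700 mm long, 4 thick, 48 high. Origin in the middle of the foot of the face that looks to the heater and the robot; x points into the sheet, away from the robot (the face is the plane x = 0). The heater starts on the -x side, its x axis turned 30 to 57 degrees anticlockwise from this x, its nearest corner 20 to 75 mm clear.
- tray: The steel tray, fixed to the bench: flat floor 3 mm thick, 360 mm deep (x from -194 to +166 mm) and 700 mm wide, bead 6 mm high on the other three edges. Origin on the bench under its middle; the upstand's face is at tray x +166 mm.
- tip_box: Pipette tip box, 85 x 120 mm (x, y), 82 mm high, loose on the tray beside the upstand, to the left. Origin at the centre of its underside. Leave it.
- bottle: Amber reagent bottle, 62 mm across, 115 mm high, loose on the tray at the right, either near the upstand or near the front edge. Origin at the centre of its underside. Leave it.
- flask: Conical glass flask, 68 mm across at its foot, 92 mm high, loose on the tray at the right, in the other of those two places. Origin at the centre of its underside. Leave it.
- dishes: Stack of three Petri dishes, 95 mm across, 42 mm high, loose on the tray at the front left. Origin at the centre of its underside. Leave it.
- vial: Small capped glass vial, 26 mm across, 55 mm high, loose on the tray right of the heater's place, close to the upstand. Origin at the centre of its underside. Leave it.
- tube_rack: Blue tube rack, 75 x 165 mm, 92 mm high, loose on the bench right of the tray. Origin at the centre of its underside. Leave it.
- beaker: Glass beaker, 70 mm across, 90 mm high, loose on the bench left of the tray. Origin at the centre of its underside. Leave it.

How it is judged:
On the way:
1. the heater is turned to face the upstand within 6 degrees, still clear of it (angle between the x axis of heater and the x axis of upstand, either way round below 0.105 rad and contact force between heater and upstand below 0.3 N and x of heater in the frame of upstand below -0.063 m), for 0.2 s.
At the end, for the whole second after the job is handed in: Both back corners of the heater are within 5 mm of the upstand's face (its back against the upstand, its panel to the front), and it stands level on its feet on the tray, at rest (x of back_left in the frame of upstand between -0.005 and 0.005 m and y of back_left in the frame of upstand between -0.34 and 0.34 m and x of back_right in the frame of upstand between -0.005 and 0.005 m and y of back_right in the frame of upstand between -0.34 and 0.34 m and angle between heater's own z axis and vertical below 0.04 rad and height (world z) of heater below 0.006 m and linear speed of heater below 0.01 m/s and angular speed of heater below 0.05 rad/s); the robot touches nothing.
It fails at once if the heater is lifted (more than 6 mm) or tilted (more than 5 degrees) (height (world z) of heater above 0.009 m or angle between heater's own z axis and vertical above 0.09 rad).
It fails at once if the heater strikes the upstand while turned more than 10 degrees out of square (contact force between heater and upstand above 0.5 N and angle between the x axis of heater and the x axis of upstand, either way round above 0.175 rad).
It fails at once if the heater is shoved or jolted (faster than 0.3 m/s) (linear speed of heater above 0.3 m/s).
It fails at once if the fingers or arm touch the hot block or its tubes (contact force between any of the fingers, the arm and tube_block above 0.5 N).
It fails at once if any other thing on the tray or bench is shifted by more than 20 mm or tipped (distance of any of tip_box, bottle, flask, dishes, vial, tube_rack, beaker from where it was at the start of the episode above 0.02 m or angle between any of tip_box, bottle, flask, dishes, vial, tube_rack, beaker's own z axis and vertical above 0.25 rad).
It also fails if it takes over 72 s, if anything falls off the work surface, if the arm or the gripper's body presses on something with over 40 N, if the wrist force passes 120 N, or if a joint passes its speed limit or range.

## Working session

There is one attempt and no reset: what is moved stays moved. The work goes in short steps, Python scripts to look and compute and a tool call to move; the robot and the scene stay as the last step left them, time stands still between calls to the robot, and variables do not carry over. Pictures are saved under pics/ and viewed, about 8 in all and at most 12, crops included, and the job is handed in when it is done.

Besides the shell and the picture viewer there is one more tool, called after "Call:" as name(argument=value, ...) on one line, values as JSON. carry_out: Moves the arm, as the interface text tells. Its arguments: {"type":"object","properties":{"targets":{"type":"array","items":{"type":"array","items":{"type":"number"}}}},"required":["targets"]}

```bash
mkdir -p pics; ls
cat > h.py <<'E'
import numpy as np, cv2, pickle
from bench import robot
def snap(n,f):
    s=robot.snapshot(n); pickle.dump(s,open(f'pics/{f}.pkl','wb')); cv2.imwrite(f'pics/{f}.png',s['image'][:,:,::-1]); return s
def load(f): return pickle.load(open(f'pics/{f}.pkl','rb'))
def ray(s,px,z):
    K,d=np.array(s['camera_matrix']),np.array(s['distortion']); T=np.array(s['pose'])
    u=cv2.undistortPoints(np.array(px,float).reshape(-1,1,2),K,d).reshape(-1,2)
    D=np.c_[u[:,0],-u[:,1],-np.ones(len(u))]@T[:3,:3].T
    return T[:3,3]+D*((z-T[2,3])/D[:,2])[:,None]
def proj(s,P):
    T=np.array(s['pose']); c=(np.atleast_2d(P)-T[:3,3])@T[:3,:3]
    c=c*[1,-1,-1]
    return cv2.projectPoints(c,np.zeros(3),np.zeros(3),np.array(s['camera_matrix']),np.array(s['distortion']))[0].reshape(-1,2)
E
python3 - <<'E'
from h import *
a=snap('top','top0');b=snap('side','side0')
cv2.imwrite('pics/both.png',cv2.resize(a['image'][:,:,::-1],(800,600)))
for s in(a,b):print(np.round(s['pose'],3).tolist(),np.round(s['camera_matrix'],1).tolist())
print(robot.get_obs())
E
```

```text
pics
[[-0.023, 0.994, -0.111, 0.371], [-1.0, -0.024, -0.009, 0.006], [-0.012, 0.111, 0.994, 1.836], [0.0, 0.0, 0.0, 1.0]] [[461.6, 0.0, 253.1], [0.0, 461.6, 189.7], [0.0, 0.0, 1.0]]
[[-0.897, 0.222, -0.381, 0.067], [-0.441, -0.435, 0.785, 0.996], [0.008, 0.873, 0.488, 0.678], [0.0, 0.0, 0.0, 1.0]] [[374.6, 0.0, 252.9], [0.0, 374.6, 189.9], [0.0, 0.0, 1.0]]
{'time': 0.1, 'joint_positions': array([-1.38410113e+00,  8.78629040e-02,  1.37209793e+00, -1.09418834e-05,
        1.68361219e+00, -1.03059859e-01]), 'qvel': array([-0.00019352,  0.00034658, -0.00364338, -0.00076925, -0.00055726,
        0.00044298]), 'joint_torque': array([ 1.37934705e-03, -3.41251552e+01, -3.03302515e+01,  7.19945971e-02,
        3.04779969e-02, -1.05986389e-04]), 'tool_pos': array([ 0.15706423, -0.52657404,  0.20443381]), 'ee_rot': array([-1.66836497,  1.56881593,  1.76298151]), 'wrist_force': array([0.20547598, 1.12103169, 0.07048046]), 'wrist_torque': array([-0.01186823,  0.00144646, -0.0323847 ]), 'width': 0.09376286383848215}
```

View pics/both.png

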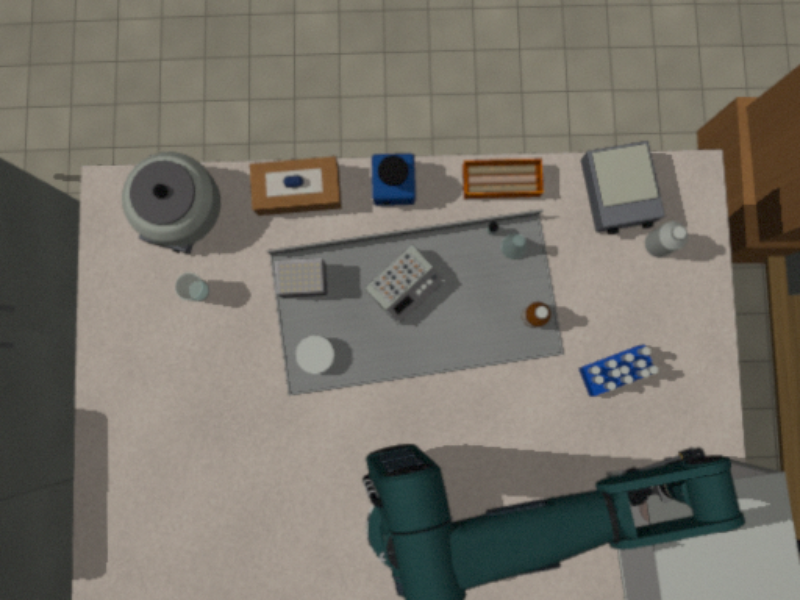

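View pics/side0.png

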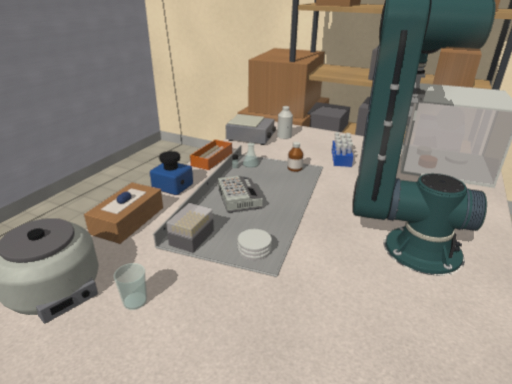

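Top view: the heater is at about (402,280) of 800x600, with its back toward the upper left. The upstand runs from (272,252) to (540,213). I'll enlarge the crop.

Run:
```python
from h import *
s=load('top0');im=s['image'][:,:,::-1]
c=im[120:260,165:365]; cv2.imwrite('pics/c1.png',cv2.resize(c,None,fx=4,fy=4,interpolation=cv2.INTER_CUBIC))
```

```text
(no output)
```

View pics/c1.png

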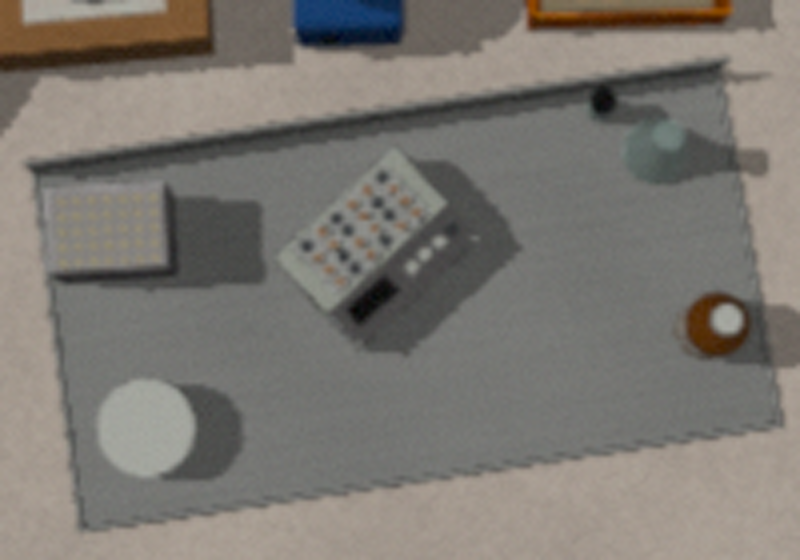

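Crop reading (4x): heater top corners are back right (398,150), back left (278,255), left step (328,312) and right step (447,203). The tray front corners are (83,530) and (782,426). The upstand top runs (32,162) to (722,63).

```bash
cat > fit.py <<'E'
from h import *
from scipy.optimize import least_squares
def pose2(p,L):
    c,s=np.cos(p[2]),np.sin(p[2]); L=np.array(L,float)
    return np.c_[p[0]+c*L[:,0]-s*L[:,1],p[1]+s*L[:,0]+c*L[:,1],L[:,2]]
def fit(s,L,px,p0):
    r=least_squares(lambda p:(proj(s,pose2(p,L))-px).ravel(),p0,x_scale=[.1,.1,.1]); return r.x,r.fun.reshape(-1,2)
E
python3 - <<'E'
from fit import *
s=load('top0')
f=lambda a:(np.array(a,float)+.5)/4-.5+[165,120]
h,r=fit(s,[(.06,-.08,.059),(.06,.08,.059),(-.016,.08,.059),(-.016,-.08,.059)],f([(398,150),(278,255),(328,312),(447,203)]),[.55,0,.6])
print('heater',h,np.degrees(h[2]));print(r.round(2).tolist())
# tray in upstand frame (face origin, floor)
t,r=fit(s,[(-.36,.35,.006),(-.36,-.35,.006),(0.002,.35,.051),(0.002,-.35,.051)],f([(83,530),(782,426),(32,162),(722,63)]),[.7,0,.1])
print('fence',t,np.degrees(t[2]));print(r.round(2).tolist())
print('rel angle',np.degrees(h[2]-t[2]))
R=np.array([[np.cos(t[2]),np.sin(t[2])],[-np.sin(t[2]),np.cos(t[2])]])
E=pose2(h,[(.06,-.08,0),(.06,.08,0),(-.06,.08,0),(-.06,-.08,0),(0,0,0)])[:,:2]
print('world',E.round(3).tolist());print('fence fr',((E-t[:2])@R.T).round(3).tolist())
for n,p,z in[('bottle',(720,322),.06),('flask',(655,150),.04),('dish',(146,428),.045),('vial',(603,100),.055),('tip',(107,230),.085)]:
  w=ray(s,f([p]),z)[0,:2]; print(n,w.round(3),(R@(w-t[:2])).round(3))
E
```

```text
heater [ 0.60203817 -0.00222037  0.70935292] 40.64292855091469
[[-0.07, -0.81], [-0.64, 0.17], [-0.07, 0.4], [0.79, 0.22]]
fence [ 0.73445754 -0.00610001  0.12266331] 7.028089756953553
[[-0.48, 0.02], [0.06, 0.04], [-1.43, 0.45], [1.86, -0.6]]
rel angle 33.614838793961134
world [[0.7, -0.024], [0.595, 0.098], [0.504, 0.019], [0.609, -0.102], [0.602, -0.002]]
fence fr [[-0.037, -0.013], [-0.125, 0.12], [-0.225, 0.053], [-0.137, -0.08], [-0.131, 0.02]]
bottle [ 0.52 -0.33] [-0.252 -0.296]
flask [ 0.694 -0.278] [-0.074 -0.265]
dish [0.432 0.227] [-0.272  0.268]
vial [ 0.742 -0.226] [-0.02 -0.22]
tip [0.621 0.257] [-0.08   0.275]
```

```bash
cat > mv.py <<'E'
from fit import *
from scipy.spatial.transform import Rotation as Ro
def tool():
    o=robot.get_obs(); return np.array(o['tool_pos']),Ro.from_euler('xyz',o['ee_rot']).as_matrix(),o
def to(h,loc,z,yref):
    """tool-frame shift (cm) and turn (deg) to put TCP at loc in frame h, jaw axis along angle yref"""
    p,R,o=tool(); w=pose2(h,[(loc[0],loc[1],z)])[0]
    d=np.degrees
    a=d(np.arctan2(R[1,1],R[0,1])); t=(d(yref)-a+90)%180-90
    print('t',round(o['time'],2),'tcp',p.round(4),'jaw deg',round(a,1),'wristF',o['wrist_force'].round(1),'q6',o['joint_positions'][5].round(2))
    print('shift cm',(R.T@(w-p)*100).round(2),'world yaw change',round(t,1),'(turn about tool x = -that)','after turn world->tool; tool x',R[:,0].round(3),'toolz',R[:,2].round(3))
E
python3 - <<'E'
from mv import *
h=[.602,-.002,.7094]
to(h,(-.125,.015),.2,h[2]+np.pi/2)
E
```

```text
t 0.1 tcp [ 0.1571 -0.5266  0.2044] jaw deg -73.4 wristF [0.2 1.1 0.1] q6 -0.1
shift cm [  0.52 -33.83 -45.6 ] world yaw change 24.0 (turn about tool x = -that) after turn world->tool; tool x [-0.     0.002 -1.   ] toolz [-0.958 -0.286 -0.   ]
```

Call:
carry_out(targets=[[0,0,-1.8,-2.4,0],[0,0,-1.8,-2.4,0],[0,0,-1.8,-2.4,0],[0,0,-1.8,-2.4,0],[0,0,-1.8,-2.4,0],[0,0,-1.8,-2.4,0],[0,0,-1.8,-2.4,0],[0,0,-1.8,-2.4,0],[0,0,-1.8,-2.4,0],[0,0,-1.8,-2.4,0],[0,0,-1.8,-2.4,0],[0,0,-1.8,-2.4,0],[0,0,-1.8,-2.4,0],[0,0,-1.8,-2.4,0],[0,0,-1.8,-2.4,0],[0,0,-1.8,-2.4,0],[0,0,-1.8,-2.4,0],[0,0,-1.8,-2.4,0],[0,0,-1.4,-2.4,0],[0,0,0,0,0]])

```text
time: 2.1
tool_pos: [0.4986, -0.0706, 0.2045]
ee_rot: [-1.11, 1.569, 2.325]
wrist_force: [0.4, 0.5, 0.3]
width: 0.0938
```

Call:
carry_out(targets=[[0,0,0,0,-6],[0,0,0,0,-6],[0,0,0,0,-6],[0,0,0,0,-6],[0,0,0,0,0],[0,0,0,0,0]])

```text
time: 2.7
tool_pos: [0.497, -0.0734, 0.2052]
ee_rot: [-0.367, 1.57, -2.803]
wrist_force: [-0.1, -0.9, 0.0]
width: 0.0937
```

Run:
```python
from mv import *
h=[.602,-.002,.7094]
to(h,(-.125,.015),.022,h[2]+np.pi/2)
s=snap('wrist','w1')
e=snap('top','top1')
```

```text
t 2.7 tcp [ 0.497  -0.0734  0.2052] jaw deg -49.6 wristF [-0.1 -0.9  0. ] q6 0.61
shift cm [18.32 -0.08 -0.13] world yaw change 0.2 (turn about tool x = -that) after turn world->tool; tool x [-0.001 -0.    -1.   ] toolz [-0.761 -0.649  0.001]
```

View pics/w1.png

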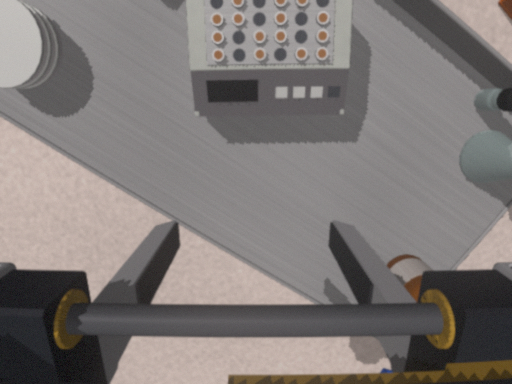

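Wrist view: front wall top corners are (195,113) and (345,113), and the step edge is (189,70) to (350,67). The fence foot is the lower edge of the dark band, about (372,0) to (512,113). The heater is square to the gripper.

Run:
```python
from mv import *
s=load('w1')
h,r=fit(s,[(-.06,.08,.046),(-.06,-.08,.046),(-.016,.08,.059),(-.016,-.08,.059)],np.array([(195,113),(345,113),(189,70),(350,67)],float),[.602,-.002,.709])
print(h,np.degrees(h[2]),r.round(1).tolist())
print('fence foot',ray(s,[(372,0),(512,113)],.003).round(4), 'front bead',ray(s,[(0,115),(180,222),(325,302)],.006).round(4))
im=s['image'][0:130,330:512,::-1]; cv2.imwrite('pics/c2.png',cv2.resize(im,None,fx=4,fy=4,interpolation=cv2.INTER_CUBIC))
to(h,(-.125,.015),.022,h[2]+np.pi/2)
```

```text
[ 0.60553022 -0.00212999  0.71899138] 41.195171490956355 [[-0.5, 1.1], [-0.6, -0.7], [0.5, -0.7], [0.5, 0.4]]
fence foot [[ 0.7295 -0.0493  0.003 ]
 [ 0.7602 -0.2721  0.003 ]] front bead [[ 0.3457  0.2105  0.006 ]
 [ 0.3803 -0.0459  0.006 ]
 [ 0.4159 -0.276   0.006 ]]
t 2.8 tcp [ 0.4973 -0.0732  0.2054] jaw deg -49.5 wristF [0.5 0.1 0.3] q6 0.61
shift cm [18.34  0.28 -0.34] world yaw change 0.7 (turn about tool x = -that) after turn world->tool; tool x [-0. -0. -1.] toolz [-0.76  -0.649  0.   ]
```

View pics/c2.png

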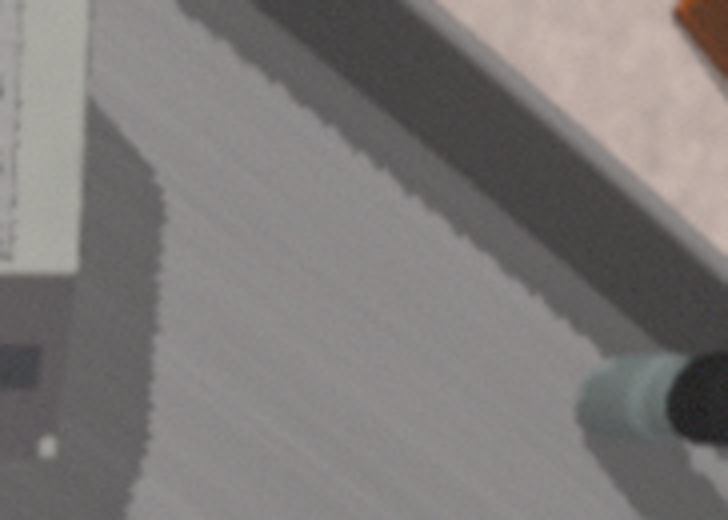

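The band I'd taken for the foot is a shadow. The true fence foot runs from crop (255,0) to (665,340), which is full-frame (393.6,0) to (496,84.8). The face top runs from crop (408,0) to (728,270).

Run:
```python
from mv import *
s=load('w1')
f=lambda a:(np.array(a,float)+.5)/4-.5+[330,0]
for px,z in(((255,0),(665,340)),.003),(((408,0),(728,270)),.051):
  w=ray(s,f(px),z); d=w[1]-w[0]; a=np.degrees(np.arctan2(d[0],-d[1])); n=np.array([np.cos(np.radians(7.03)),np.sin(np.radians(7.03))])
  print(w.round(4).tolist(),a,(w[:,:2]-[.73446,-.0061])@n)
```

```text
[[0.7461, -0.0672, 0.003], [0.7673, -0.2293, 0.003]] 7.4496601112209095 [0.00410102 0.00529865]
[[0.7485, -0.0903, 0.051], [0.7643, -0.2028, 0.051]] 8.01972098688316 [0.00363088 0.00559301]
```

Call:
carry_out(targets=[[0,2,0.1,0,-0.7],[0,3,0.2,0,0],[0,4,0,0,0],[0,4,0,0,0],[0,3.3,0,0,0],[0,2,0,0,0],[0,0,0,0,0]])

```text
time: 3.5
tool_pos: [0.4964, -0.0745, 0.0187]
ee_rot: [-0.955, 1.563, 2.907]
wrist_force: [-1.3, 0.4, -0.6]
width: 0.0944
```

Call:
carry_out(targets=[[0,0,0,-1,0],[0,0,0,-1,0],[0,0,0,-1,0],[0,0,0,-1,0],[0,0,0,-0.8,0],[0,0,0,-0.4,0],[0,0,0,-0.2,0],[0,0,0,-0.2,0],[0,0,0,0,0]])

```text
time: 4.4
tool_pos: [0.5415, -0.0382, 0.0224]
ee_rot: [-0.294, 1.571, -2.714]
wrist_force: [0.3, 0.2, -0.1]
width: 0.094
```

Run:
```python
from mv import *
h=[.6055,-.0021,.719]
to(h,(-.068,.015),.019,h[2]+np.pi/2)
```

```text
t 4.4 tcp [ 0.5415 -0.0382  0.0224] jaw deg -48.7 wristF [ 0.3  0.2 -0.1] q6 0.68
shift cm [ 0.34 -0.   -0.39] world yaw change -0.1 (turn about tool x = -that) after turn world->tool; tool x [-0. -0. -1.] toolz [-0.751 -0.66   0.   ]
```

Call:
carry_out(targets=[[0,0,0,-0.2,0],[0,0,0,-0.2,0],[0,0,-0.24,-0.37,2],[0,0,-0.24,-0.37,2],[0,0,-0.24,-0.37,2],[0,0,-0.24,-0.37,2],[0,0,-0.24,-0.37,2],[0,0,-0.24,-0.37,2],[0,0,0,0,0]])

```text
time: 5.3
tool_pos: [0.5522, -0.0114, 0.0222]
ee_rot: [-0.218, 1.567, -2.849]
wrist_force: [-4.5, -1.5, 3.1]
width: 0.0937
```

Run:
```python
from mv import *
print(robot.get_obs()['joint_positions'].round(2))
s=snap('wrist','w2')
```

```text
[-0.12  0.2   1.61 -0.    1.33  0.94]
```

View pics/w2.png

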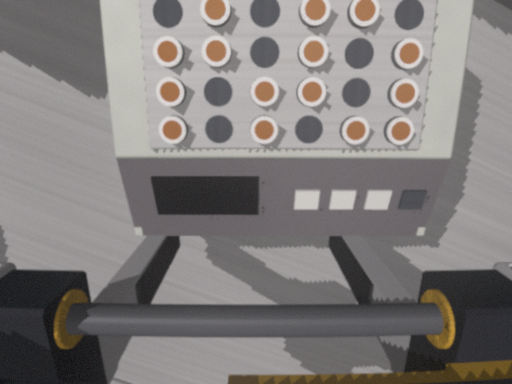

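The heater follows the fingers squarely. Front wall top corners are (135,235) and (425,235), and the step edge is (118,157) to (451,157).

```bash
cat > st.py <<'E'
from mv import *
F=np.array([.739,-.0056,np.radians(7.4)])
def state(f,px):
    s=load(f)
    h,r=fit(s,[(-.06,.08,.046),(-.06,-.08,.046),(-.016,.08,.059),(-.016,-.08,.059)],np.array(px,float),[.62,0,.4])
    print('heater',h.round(4),np.degrees(h[2]).round(2),'res',r.round(1).tolist())
    R=Ro.from_euler('z',-F[2]).as_matrix()[:2,:2]
    C=pose2(h,[(.06,.08,0),(.06,-.08,0),(0,0,0)])[:,:2]
    print('rel deg',np.degrees(h[2]-F[2]).round(2),'fence frame BL BR C',((C-F[:2])@R.T).round(4).tolist())
    p,Rt,o=tool(); c,sn=np.cos(h[2]),np.sin(h[2]); d=p[:2]-h[:2]
    print('tcp',p.round(4),'in heater',[(c*d[0]+sn*d[1]).round(4),(-sn*d[0]+c*d[1]).round(4)],'jaw',np.degrees(np.arctan2(Rt[1,1],Rt[0,1])).round(2),'F',o['wrist_force'].round(1),o['time'])
    return h
E
python3 -c "
from st import *
state('w2',[(135,235),(425,235),(118,157),(451,157)])"
```

```text
heater [0.6207 0.0094 0.5108] 29.27 res [[0.0, -1.4], [0.5, -1.5], [-2.9, 1.3], [2.5, 1.8]]
rel deg 21.87 fence frame BL BR C [[-0.0895, 0.1267], [-0.0299, -0.0218], [-0.1154, 0.0301]]
tcp [ 0.5523 -0.0114  0.0222] in heater [np.float64(-0.0698), np.float64(0.0153)] jaw -60.71 F [-4.8 -2.   2.5] 5.35
```

Call:
carry_out(targets=[[0,0,-0.24,-0.36,2],[0,0,-0.24,-0.36,2],[0,0,-0.24,-0.36,2],[0,0,-0.24,-0.36,2],[0,0,-0.24,-0.36,2],[0,0,-0.24,-0.36,2],[0,0,-0.24,-0.36,2],[0,0,-0.24,-0.36,2],[0,0,-0.24,-0.36,2],[0,0,-0.24,-0.36,2],[0,0,-0.24,-0.36,1.9],[0,0,0,0,0],[0,0,0,0,0],[0,0,0,0,0]])

```text
time: 6.75
tool_pos: [0.5808, 0.0273, 0.0221]
ee_rot: [-0.374, 1.567, 2.897]
wrist_force: [-4.6, 0.5, 2.3]
width: 0.0941
```

Run:
```python
from mv import *
p,R,o=tool();print(p,np.degrees(np.arctan2(R[1,1],R[0,1])),o['wrist_force'])
a=snap('wrist','w3')['image']; b=snap('top','top3')['image'][115:270,160:370]
b=cv2.resize(b,(512,378),interpolation=cv2.INTER_CUBIC)
cv2.imwrite('pics/m3.png',np.vstack([cv2.resize(a[:260],(512,260)),b[:340]])[:,:,::-1])
```

```text
[0.58078543 0.02729119 0.02209354] -82.59948773666856 [-4.56417036  0.52256366  2.28095315]
```

View pics/m3.png

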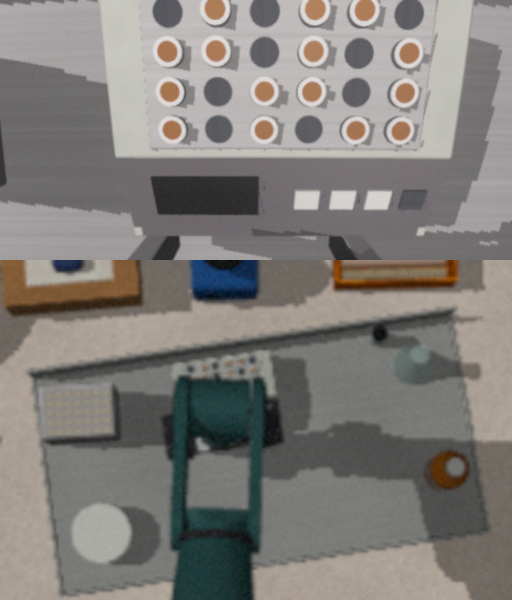

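Both views show the heater square to the hand (same appearance as before) and still about 2 cm short of the fence. It was held there for 0.3 s. Next, the straight push.

Call:
carry_out(targets=[[0,0,0,-0.2,0],[0,0,0,-0.2,0],[0,0,0,-0.2,0],[0,0,0,-0.2,0],[0,0,0,-0.2,0],[0,0,0,-0.2,0],[0,0,0,-0.2,0],[0,0,0,-0.2,0],[0,0,0,-0.2,0]])

```text
time: 7.75
tool_pos: [0.5973, 0.0289, 0.0221]
ee_rot: [-0.088, 1.564, -3.1]
wrist_force: [-9.4, -0.9, 5.5]
width: 0.0945
```

Call:
carry_out(targets=[[0,0,0,-0.1,0],[0,0,0,-0.1,0],[0,0,0,-0.1,0]])

```text
time: 8.05
tool_pos: [0.6002, 0.0293, 0.0221]
ee_rot: [-0.084, 1.564, -3.097]
wrist_force: [-9.2, -0.3, 5.0]
width: 0.0938
```

Call:
carry_out(targets=[[0,0,0,-0.1,0],[0,0,0,-0.1,0]])

```text
time: 8.25
tool_pos: [0.6016, 0.0295, 0.0221]
ee_rot: [-0.074, 1.562, -3.086]
wrist_force: [-12.5, -2.0, 6.9]
width: 0.0941
```

Call:
carry_out(targets=[[0,0,0,-0.1,0],[0,0,0,0,0]])

```text
time: 8.45
tool_pos: [0.6016, 0.0295, 0.0221]
ee_rot: [-0.06, 1.56, -3.073]
wrist_force: [-12.0, -1.4, 7.6]
width: 0.0938
```

Call:
carry_out(targets=[[0,0,0,-0.1,0],[0,0,0,0,0]])

```text
time: 8.65
tool_pos: [0.6016, 0.0295, 0.0221]
ee_rot: [-0.057, 1.558, -3.07]
wrist_force: [-14.9, -2.1, 8.9]
width: 0.0938
```

Call:
carry_out(targets=[[0,0,0,-0.1,0],[0,0,0,-0.1,0],[0,0,0,-0.1,0],[0,0,0,0,0]])

```text
time: 9.05
tool_pos: [0.6016, 0.0297, 0.0221]
ee_rot: [-0.054, 1.551, -3.067]
wrist_force: [-22.2, -2.0, 13.6]
width: 0.0937
```

Run:
```python
from mv import *
p,R,o=tool();print(p,np.degrees(np.arctan2(R[1,1],R[0,1])),o['wrist_force'],o['wrist_torque'])
```

```text
[0.60164378 0.02967088 0.02208069] -82.64730762564452 [-22.2162227   -2.04784787  13.57647108] [-0.55762631  3.84226022 -0.4143356 ]
```

The push stopped firmly. I'll back off, lift and check with a close view.

Call:
carry_out(targets=[[0,0,0,0.3,0],[0,0,0,0.5,0],[0,0,0,1,0],[0,0,0,2,0],[0,0,0,2,0],[0,0,0,2,0],[0,-2,0,1,0],[0,-4,0,0,0],[0,-4,0,0,0],[0,-4,0,0,0],[0,-4,0,-1,0],[0,-4,0,-2,0],[0,-2,0,-2,0],[0,0,0,-2,0],[0,0,0,-2,0],[0,0,0,0,0],[0,0,0,0,0]])

```text
time: 10.75
tool_pos: [0.612, 0.0308, 0.2619]
ee_rot: [-0.171, 1.57, 3.1]
wrist_force: [-0.2, -0.2, -0.1]
width: 0.0937
```

Run:
```python
from mv import *
p,R,o=tool();print(p,o['wrist_force'])
a=snap('wrist','w4')['image']; cv2.imwrite('pics/w4b.png',cv2.resize(a,(800,600),interpolation=cv2.INTER_CUBIC)[:,:,::-1])
```

```text
[0.61197938 0.03079962 0.26187318] [-0.23162246 -0.2064401  -0.10309234]
```

View pics/w4b.png

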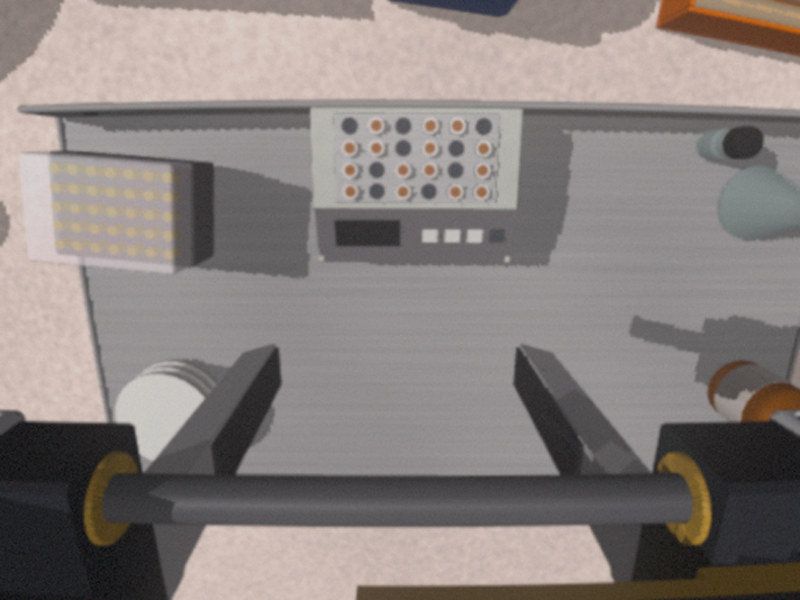

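The heater looks flush and square: back edge (311,107) to (523,109), right along the fence top. I'll zoom in for one numeric check.

Run:
```python
from mv import *
a=load('w4')['image'][55:85]
l=cv2.resize(a[:,180:230],None,fx=16,fy=9,interpolation=cv2.INTER_CUBIC);r=cv2.resize(a[:,310:360],None,fx=16,fy=9,interpolation=cv2.INTER_CUBIC)
cv2.imwrite('pics/c4.png',np.vstack([l,r])[:,:,::-1])
```

```text
(no output)
```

View pics/c4.png

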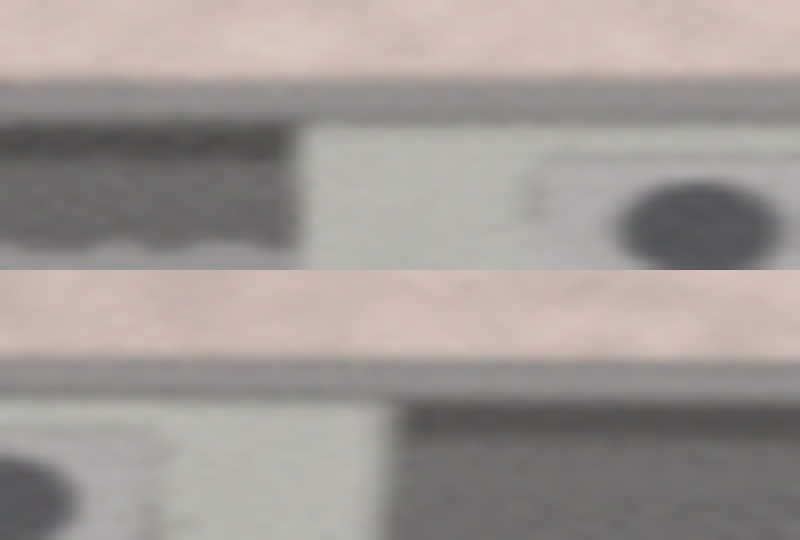

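Run:
```python
from mv import *
s=load('w4')
n=np.array([np.cos(np.radians(7.4)),np.sin(np.radians(7.4))])
# crop rows -> full
L=[(180+295/16-.5,55+122/9-.5)];Rr=[(310+395/16-.5,55+130/9-.5)];Rh=[(310+395/16-.5,55+128/9-.5)]
for nm,h,f in('L',L,L),('R',Rh,Rr):
  print(nm,'heater back minus fence face mm',((ray(s,h,.059)-ray(s,f,.051))[0,:2]@n*1000).round(2))
h,r=fit(s,[(.06,.08,.059),(.06,-.08,.059),(-.06,.08,.046),(-.06,-.08,.046)],np.array([L[0],Rh[0],(321*.64,261*.64),(508*.64,261*.64)]),[.68,0,.13]);print(h,np.degrees(h[2]),r.round(1).tolist())
p=np.array([L[0],Rr[0]]);w=ray(s,p,.051);print('fence deg',np.degrees(np.arctan2(*(w[1]-w[0])[:2]*[1,-1])))
print(np.array(s['pose'])[:3,3])
```

```text
L heater back minus fence face mm -0.85
R heater back minus fence face mm -0.59
[0.67233489 0.02354091 0.13005624] 7.451673747966675 [[-0.3, 0.2], [0.7, -0.3], [-1.9, 0.2], [1.5, 0.1]]
fence deg 7.152792581092321
[0.68969294 0.04011466 0.44148963]
```

Both back corners measure within 1 mm of the face, the angle agrees to 0.3°, and the hand is clear. Handing in.

```bash
python3 -c "
from bench import robot
print(robot.get_obs()['wrist_force']);print(robot.close_job())"
```

```text
[-0.11558524 -0.23749917  0.99051205]
the job is handed in; nothing more can be done
None
```

The heater now stands with its whole back against the upstand, and the job is handed in; no verdict was reported.

- **Turning:** I put both open fingers low on the front wall and walked the heater round about 34° in one arc. By my estimate it was square with about 2 cm still clear of the upstand, and I held it there for 0.3 s.
- **Pushing back:** I then pushed it straight back at 20 mm/s or less until it stopped firmly, with about 22 N of horizontal push (26 N in all at the wrist).
- **Last checks:**
  - The close view put the back left corner about 0.9 mm and the back right about 0.6 mm off the upstand's face.
  - The heater's angle agreed with the upstand's to about 0.3°.
  - The hand was clear, about 0.26 m up, with no real force on it.
  - The tip box, dishes, bottle, flask and vial looked unmoved, though I did not measure them again. I did not look at the tube rack and beaker again, but the hand never worked near them.
- **Disagreement:** My first estimate of the upstand's place from the top camera was about 4.5 mm off the wrist camera's. I used the wrist camera's, and the contact point agreed with it to 2 mm.

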